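Square the blue fly box into the bench corner stop

TASK

Push the blue fly box along the bench top into the corner of the aluminium corner stop, so that it lies flat and square with its far side against the long rail and its left end against the short arm. Only push it with the fingers: do not lift or tip it, and leave the orange box and the other things on the bench where they are. Finish with the fingers clear of everything.

Things in the scene. Friction and masses are not known exactly. Their poses are not given: they have to be found in the camera images.
- blue_box: blue fly box: closed flat hard plastic box, loose, 88 mm along its x, 115 mm along its y, 30 mm high, 0.15 to 0.31 kg; pale window on top, black latch (seen only) on its near side. Origin at the centre of its underside, z up. Starts within 0.2 rad of the robot's axes, nearer than the long rail and right of the short arm; blue and orange may swap places. Slides when pushed with 1 to 4 N
- corner_stop: fixed corner stop, two aluminium bars 18 mm thick, 22 mm high, within 0.1 rad of the robot's axes. Origin on the bench at the inside corner. Long rail (far side): inner face is x = 0, from the corner 460 mm along -y. Short arm (left): inner face is y = 0, from the corner 120 mm along -x (towards the robot). With the blue box home, its origin is at x -44, y -57.5 mm here, axes parallel
- orange_box: the orange fly box, same size and make as the blue one, loose on the bench; leave alone. Origin at the centre of its underside
- spool: spool of red thread standing upright, 38 mm across, 35 mm high, right of the boxes; leave alone. Origin at the centre of its underside
- cement: small amber bottle, 34 mm across, 75 mm high, on the right; leave alone. Origin at the centre of its underside
- beads: brass-coloured bead jar with white lid, 48 mm across, 45 mm high, behind the long rail; leave alone. Origin at the centre of its underside
- mug: white mug, 84 mm across, 95 mm high, handle towards its +y, left of the corner stop; leave alone. Origin at the centre of its underside
- stacker: brass hair stacker standing upright, 30 mm across, 55 mm high, near the robot on the left; leave alone. Origin at the centre of its underside
- bodkin: bodkin like a small screwdriver, 150 mm long with a wooden handle, lying behind the long rail; leave alone. Its length is its x axis

How it is judged:
By the outcome, as a careful person would: the job done as asked, in the order asked, and still so for the second after the job is handed in, with the robot touching nothing.
It also fails if it takes over 64 s, if anything falls off the work surface, if the arm or the gripper's body presses on something with over 40 N, if the wrist force passes 120 N, or if a joint passes its speed limit or range.

ROBOT

A 6-joint arm with a two-finger parallel gripper is mounted at the origin on the work surface. World frame = base frame: x ahead of the robot, y to its left, z up, the work surface at z = 0. Lengths are in mm, angles in rad, forces in N, time in s.
With the tool pointing down it reaches from about 275 to 1000 mm from the base axis. Payload 8.4 kg.
Tool frame: the origin (TCP) lies at the very end of the fingers, on their centre line; the grasp point (between the pads) lies 19 mm behind it; x points along the fingers, y is the direction in which the jaws open and shut, and the axes are right-handed (so a half turn about x gives the same grasp; the last joint's range is limited). The gripper opens to 85 mm and grips with 20 to 120 N. Pads are 22 mm wide; open, the fingers measure 114 mm over their backs; the gripper's body (76 mm by 85 mm) begins 54 mm behind the grasp point. The pads swing forward as they close: fully open they stand 13 mm farther back than shut.
Start: joints at [1.103, 0.353, 1.633, -0, 1.155, -0.002], TCP at [280.71, 558.417, 231.281] pointing down, gripper open.
Joint ranges: [-2.63, 2.63], [-0.92, 2.1], [0.06, 2.66], [-1.3, 4.44], [0, 2.69], [-3.02, 3.02]. Speed limits (rad/s): [2.22, 2.22, 2.79, 3.14, 3.14, 3.14].

INTERFACE

Orientations are given as [roll, pitch, yaw] about the fixed x, y, z axes, in that order (R = Rz(yaw) Ry(pitch) Rx(roll)).
In Python, from rig import * gives the robot as it stands. The module is installed in compiled form; this text tells all that it offers. Calls block until the motion is done:
- move_to(position, orientation): joint-space move of the TCP to a pose.
- movel(position, ori=None, speed=150, until_force=None): straight line of the TCP; ori=None keeps the orientation; speed is the mean speed in mm/s. With until_force (N) it stops when the force on the tool has changed by that much, and returns True; else False.
- set_joints(angles): joint-space move.
- ungrasp() and gripper_close(effort=None): open the fingers fully, or close them until they stop; effort is the grip in N (None keeps the last).
- sleep(seconds).
- solve_ik(position, orientation): joint angles nearest the present ones, or None.
- state(): the state.
- camera(name): name is "scene" or "top"; returns (picture, depth): 480x640x3 uint8, red, green, blue; 480x640 float32, mm along the optical axis (not along the pixel's ray), 0 where there is no reading.
- get_calibration(name): a dict with "camera_matrix" (3x3 intrinsics, pixels), "extrinsics" (4x4, takes a point from camera to world coordinates). Camera axes: x right, y down, z forward; pixel columns grow to the right and rows downward; lengths in mm; the calibration is good to about 2 mm. A picture is of the moment at which its call begins. get_calibration takes no time and is no camera call.
A pose or a line that the arm cannot do raises MotionError and nothing moves.
- job_done(): hands the job in, once; it reports no verdict.
Trained networks look in the newest picture that a camera, given by its name, has taken for a name from the list of things; names that differ only in an ending like _2 or _b are one class to them, and where a whole thing is asked for, a point or a joint stands for the part that bears it (a point fixed in the world has none). Each returns a list of dicts, best first, with "confidence" (0 to 1); they miss things now and then, are a little off and sometimes report something else, mostly with a low value. They report only what shows in the picture. A call takes as long as a camera call.
- outline_of(camera, query): "pixels" (480x640 bool, what is visible of it) and "xy" ([column, row] in pixels, amid what is visible of it).
- tip_of(camera, query): "xy" ([column, row] in pixels: a listed point, or the origin of a listed thing).
The state is a dict: "time_s": time; "joint_positions": joint angles; "joint_vel": joint speeds; "joint_torque": joint torques, N m; "ee_pos": TCP position; "tcp_rot": TCP orientation; "ft_force": force on the tool from outside, world axes, zero at the start; "moment": the same for the moment, N m; "opening": finger opening in mm.
Only numpy, scipy, OpenCV 4.12 (cv2) and the standard library are available. Lean on these libraries where they do the work, as an engineer would, in place of code of your own. Each camera call takes 0.05 s, during which the arm holds its last target. There are 200 camera calls.

## Working session

There is one attempt and no reset: what is moved stays moved. The work goes in short steps, each a Python script; the robot and the scene stay as the last script left them, time stands still between calls to the robot, and variables do not carry over. Pictures are saved under pics/ and viewed, about 8 in all and at most 12, crops included, and the job is handed in when it is done.

```bash
mkdir -p pics; cat > h.py <<'E'
from rig import *
import numpy as np, cv2
def world(cam,depth,mask):
    c=get_calibration(cam);K=np.array(c["camera_matrix"]);T=np.array(c["extrinsics"])
    v,u=np.nonzero(mask&(depth>0));d=depth[v,u]
    p=np.stack([(u-K[0,2])/K[0,0]*d,(v-K[1,2])/K[1,1]*d,d,np.ones_like(d)])
    return (T@p)[:3].T
def look(cam,name=None):
    p,d=camera(cam)
    if name: cv2.imwrite(f"pics/{name}.png",p[:,:,::-1])
    return p,d
E
python3 - <<'E'
from h import *
s=state();print(s["tcp_rot"],s["time_s"])
for cam in("top","scene"):
    p,d=look(cam,cam+"0")
    c=get_calibration(cam);print(cam,np.round(c["extrinsics"],3).tolist(),np.array(c["camera_matrix"])[0,0])
    for q in("blue_box","orange_box","corner_stop","spool","stacker","mug","cement"):
        for o in outline_of(cam,q)[:2]:
            w=world(cam,d,o["pixels"])
            z=np.percentile(w[:,2],90)if len(w) else 0
            t=w[abs(w[:,2]-z)<6]
            if len(t)>10:
                r=cv2.minAreaRect(t[:,:2].astype(np.float32));print(q,round(o["confidence"],2),np.round(o["xy"]),len(w),"z",round(z,1),np.round(r[0],1),np.round(r[1],1),round(r[2],1))
E
```

```text
[-1.58737907  1.56938627 -2.05318942] 0.0
top [[-0.011, -0.99, 0.139, 411.328], [-1.0, 0.011, 0.001, -16.176], [-0.002, -0.139, -0.99, 1006.002], [0.0, 0.0, 0.0, 1.0]] 453.69439883677614
orange_box 0.93 [391. 266.] 2205 z 31.4 [ 473.7 -168.2] [ 87.5 115.1] 0.9
corner_stop 0.63 [289. 177.] 2577 z 22.4 [631.4  -7.6] [138.1 476.1] 2.5
spool 0.57 [472. 276.] 336 z 35.5 [ 460.5 -349. ] [37.4 36.2] 89.2
stacker 0.76 [191. 331.] 218 z 54.7 [349.8 258.6] [24.6 24.9] 20.2
mug 0.73 [107. 248.] 2051 z 91.3 [522.4 430.1] [83.  80.1] 71.1
cement 0.75 [511. 191.] 341 z 72.9 [ 636.4 -437.1] [15.9 17.2] 25.1
scene [[0.545, 0.497, -0.675, 1312.698], [0.838, -0.323, 0.44, -507.947], [0.001, -0.805, -0.593, 725.104], [0.0, 0.0, 0.0, 1.0]] 496.0201128375784
blue_box 0.6 [319. 234.] 1363 z 32.9 [476.1  53.7] [ 87.8 116.7] 5.9
orange_box 0.61 [237. 266.] 1668 z 32.8 [ 477.3 -169.2] [114.5  90.2] 89.8
corner_stop 0.93 [353. 295.] 3023 z 23.6 [688.4   7.6] [133.5 494.6] 16.9
spool 0.89 [160. 284.] 365 z 36.4 [ 461.3 -348.4] [37.4 36.9] 11.2
stacker 0.74 [353. 188.] 144 z 54.9 [354.3 258. ] [16.7 20.5] 53.6
stacker 0.56 [144. 355.] 632 z 72.3 [ 639.1 -437.3] [15.9 16.2] 18.6
mug 0.95 [443. 186.] 1339 z 91.4 [524.9 430. ] [81.6 86.3] 17.5
mug 0.36 [354. 187.] 192 z 55.3 [351.1 257.6] [25.6 25.1] 74.9
cement 0.65 [144. 358.] 614 z 72.7 [ 639.1 -437.3] [15.9 16.2] 18.6
cement 0.33 [355. 186.] 183 z 54.8 [352.7 255.1] [21.9 20.7] 66.0
```

View pics/top0.png

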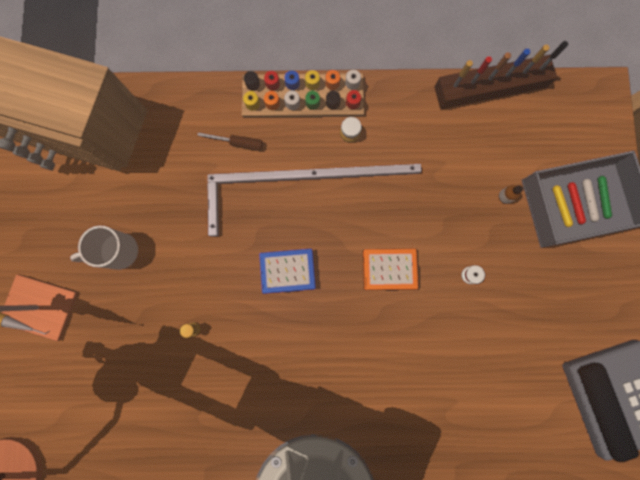

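```bash
cat >> h.py <<'E'
def blue(cam="top",name=None):
    p,d=look(cam,name); h=cv2.cvtColor(p,cv2.COLOR_RGB2HSV)
    w=np.full(p.shape[:2]+(3,),np.nan); m=np.ones(d.shape,bool)
    v,u=np.nonzero(d>0); w[v,u]=world(cam,d,m)
    b=(h[...,0]>95)&(h[...,0]<130)&(h[...,1]>110)&(abs(w[...,2]-31)<5)
    b=cv2.morphologyEx(b.astype(np.uint8),cv2.MORPH_OPEN,np.ones((3,3)))
    n,l,s,_=cv2.connectedComponentsWithStats(b); i=1+np.argmax(s[1:,4])
    t=w[l==i]; return cv2.minAreaRect(t[:,:2].astype(np.float32)),np.median(t[:,2])
def rails(cam="top"):
    p,d=look(cam); m=np.ones(d.shape,bool); w=world(cam,d,m)
    w=w[(abs(w[:,2]-22)<4)&(w[:,0]>420)&(w[:,0]<720)&(abs(w[:,1])<320)]
    return w
E
python3 - <<'E'
from h import *
print(blue());print(blue("scene"))
w=rails()
import collections
H,xe,ye=np.histogram2d(w[:,0],w[:,1],bins=[np.arange(420,721,20),np.arange(-320,321,40)])
print(ye);[print(int(x),r.astype(int)) for x,r in zip(xe,H)]
E
```

```text
(((434.40997314453125, 39.681358337402344), (7.597820281982422, 26.557153701782227), 5.07502555847168), np.float64(28.023475667039634))
(((476.8366394042969, 1324.9586181640625), (19.087642669677734, 78.74256896972656), 84.29771423339844), np.float64(31.28891771476208))
[-320 -280 -240 -200 -160 -120  -80  -40    0   40   80  120  160  200
  240  280  320]
420 [ 0  0  5 21 19  5  0  4  9 28 13  0  0  0  0  0]
440 [ 0  0  4  6  5  9  0  3  9  9 11  0  0  0  0  0]
460 [ 0  0 10  5  4  9  0  6  3  4  8  0  0  0  0  0]
480 [ 0  0  7  3  2  5  0  1  7  6 13  0  0  0  0  0]
500 [ 0  0 13 15  9  7  0  0  9 13 12  0  0  0  0  0]
520 [0 0 0 0 0 0 0 0 1 0 0 0 0 0 0 0]
540 [ 0  0  0  0  0  0  0  0  0  0  0  0  0 22  0  0]
560 [ 0  0  0  0  0  0  0  0  0  0  0  0  0 70  0  0]
580 [ 0  0  0  0  0  0  0  0  0  0  0  0  0 64  0  0]
600 [ 0  0  0  0  0  0  0  0  0  0  0  0  0 67  0  0]
620 [ 0  0  0  0  0  0  0  0  0  0  0  0  0 62  0  0]
640 [ 0  0  0  0  0  0  0  0  0  0  0  0  0 68  0  0]
660 [ 0  0  0  0  0  0  0  0  1  7 23 35 44 88  0  0]
680 [  0   6  74  80  97 112 112 131 127 122 105  90  79  56   0   0]
700 [ 0  8 51 42 30 18  8  2  0  0  0  0  0  0  0  0]
```

The top view shows blue at (288,271), orange at (390,269), the rail from (212,180) to (420,168) and the short arm down to (212,235). Everything else is clear of the push path. Next I fit the stop and the box by height.

```bash
cat >> h.py <<'E'
def blue(cam="top",near=(476,54),name=None):
    p,d=look(cam,name); w=world(cam,d,np.ones(d.shape,bool))
    w=w[(abs(w[:,2]-31)<5)&(np.hypot(w[:,0]-near[0],w[:,1]-near[1])<85)]
    return cv2.minAreaRect(w[:,:2].astype(np.float32)),np.median(w[:,2]),len(w)
def fitstop(cam):
    w=rails(cam); w=w[w[:,2]>19.5]
    a=w[(w[:,0]>650)&(w[:,1]<165)&(w[:,1]>-230)]; b=w[(w[:,1]>170)&(w[:,0]<650)&(w[:,0]>560)]
    th=0.03
    for _ in range(20):
        k=np.array([np.cos(th),np.sin(th)])
        r=a[:,:2]@k; e=(np.percentile(r,1)+np.percentile(r,99))/2; 
        a=a[abs(r-e)<16]
        vx,vy,x0,y0=cv2.fitLine(a[:,:2].astype(np.float32),cv2.DIST_L1,0,.01,.01).ravel()
        th=np.arctan(-vx/vy)
    k=np.array([np.cos(th),np.sin(th)]);j=np.array([-k[1],k[0]])
    ra=a[:,:2]@k; rb=b[:,:2]@j
    rng=lambda r:np.round(np.percentile(r,[0,2,50,98,100]),1)
    print(cam,"th",round(th,4),"long",rng(ra),"short",rng(rb),len(a),len(b))
    c=k*((np.percentile(ra,2)+np.percentile(ra,98))/2-9)+j*((np.percentile(rb,2)+np.percentile(rb,98))/2-9)
    return th,c
E
python3 - <<'E'
from h import *
print(blue());print(blue("scene"))
for c in("top","scene"): print(fitstop(c))
E
```

```text
(((472.38665771484375, 54.278846740722656), (87.45437622070312, 114.5672378540039), 4.270339012145996), np.float64(29.051485924454937), 2026)
(((473.80810546875, 53.534908294677734), (93.75953674316406, 118.0126724243164), 3.5591304302215576), np.float64(31.192567928280596), 990)
top th 0.041 long [679.2 680.6 689.1 697.7 698.7] short [185.7 186.6 195.3 203.2 204. ] 956 224
(np.float32(0.041014746), array([671.9578557 , 213.66612784]))
scene th 0.0414 long [681.1 682.5 692.4 700.7 702. ] short [183.7 184.8 192.9 203.4 205.6] 1163 176
(np.float32(0.041405156), array([674.34586864, 213.16732044]))
```

```bash
cat >> h.py <<'E'
from scipy.spatial.transform import Rotation as Ro
TH=0.041
def P(u,v,z): c,s=np.cos(TH),np.sin(TH); return [u*c-v*s,u*s+v*c,z]
def O(a):   # tool down, jaw axis at angle a from the stop's v axis
    x=np.array([0,0,-1.]);t=TH+a;y=np.array([-np.sin(t),np.cos(t),0])
    return Ro.from_matrix(np.stack([x,y,np.cross(x,y)],1)).as_euler("xyz")
def uv(p): c,s=np.cos(TH),np.sin(TH); return np.round([p[0]*c+p[1]*s,-p[0]*s+p[1]*c],1)
def rep(t=""):
    s=state();print(t,"t",round(s["time_s"],1),"uv",uv(s["ee_pos"]),"z",round(s["ee_pos"][2],1),"F",np.round(s["ft_force"],1),"j6",round(s["joint_positions"][5],2),"open",round(s["opening"],1))
def boxuv(near,name=None,cam="top"):
    r,z,n=blue(cam,near,name);a=r[2] if r[2]<45 else r[2]-90
    print(cam,"box uv",uv(r[0]),"size",np.round(r[1],1),"yaw vs stop",round(np.radians(a)-TH,3),"z",round(z,1))
E
python3 - <<'E'
from h import *
js=[(s,solve_ik(P(392,34.6,180),O(s))) for s in(0,np.pi)]
for s,j in js: print(s,None if j is None else np.round(j,2))
s=min((x for x in js if x[1] is not None),key=lambda x:abs(x[1][5]))[0];print(s)
move_to(P(392,34.6,180),O(s));rep()
movel(P(392,34.6,7));rep()
h=movel(P(470,34.6,7),speed=40);rep("after 78mm")
boxuv((520,54));look("scene","s1")
E
```

```text
0 [ 0.13  0.05  2.15 -0.    0.94 -1.49]
3.141592653589793 [ 0.13  0.05  2.15 -0.    0.94  1.66]
0
 t 3.0 uv [392.5  35. ] z 180.2 F [-0.5 -0.1 -0.3] j6 -1.49 open 85.3
 t 4.3 uv [392.4  34.7] z 7.5 F [-0.8  0.4  0.1] j6 -1.49 open 85.4
after 78mm t 6.4 uv [469.9  34.6] z 7.0 F [-1.2 -0.4 -0.6] j6 -1.5 open 85.3
top box uv [562.9  33.6] size [113.2  11.1] yaw vs stop -0.05 z 28.0<sys>:0: UserWarning: Gimbal lock detected. Setting third angle to zero since it is not possible to uniquely determine all angles.
```

View pics/s1.png

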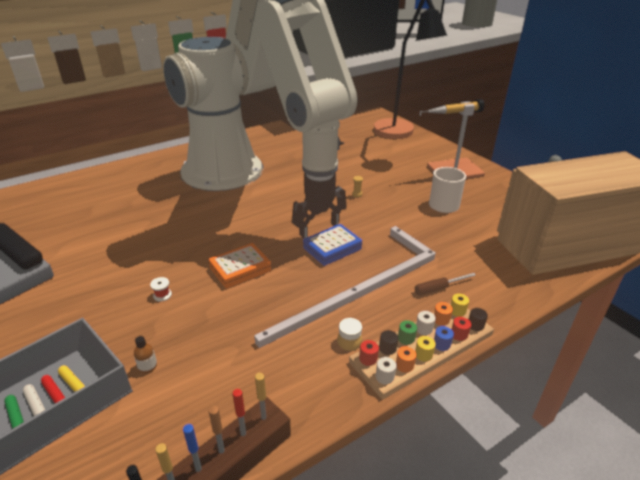

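Both fingers are square behind the blue box at (333,243), with the orange box and the rest untouched. The far edge is at u≈568, so the TCP-to-face offset is about 11 mm. I'll push on to the rail, which should be reached at u≈582.

```bash
python3 -W ignore - <<'E'
from h import *
movel(P(560,34.6,7),speed=60);rep()
print(movel(P(592,34.6,7),speed=20,until_force=8));rep("rail")
movel(P(540,34.6,7));movel(P(540,-60,120),speed=200)
gripper_close();
boxuv((636,60),"t2");look("scene","s2");boxuv((636,60),cam="scene");rep()
E
```

```text
t 8.2 uv [560.   34.6] z 7.0 F [-0.8  0.4 -0.3] j6 -1.51 open 85.4
True
rail t 9.3 uv [582.1  34.6] z 6.5 F [ 0.4 -0.1  0.4] j6 -1.51 open 85.4
top box uv [636.4  66.4] size [49.  88.2] yaw vs stop -0.05 z 29.2
scene box uv [641.7  33.1] size [ 98.4 118.4] yaw vs stop -0.015 z 31.1
 t 11.5 uv [540.  -60.1] z 120.0 F [ 0.6 -0.6 -0.5] j6 -1.68 open -0.0
```

View pics/s2.png

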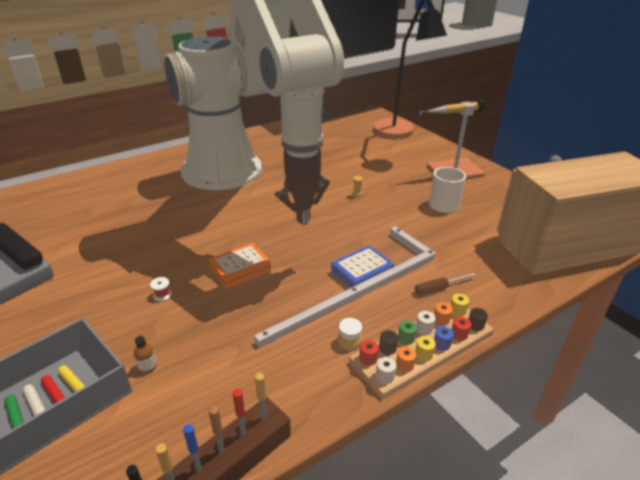

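The box lies flat against the rail at (362,265). Now I go to its right end and push left with closed fingers turned broadside.

```bash
python3 -W ignore - <<'E'
from h import *
js=[(s,solve_ik(P(637,-65,110),O(s))) for s in(np.pi/2,-np.pi/2)]
s=min((x for x in js if x[1] is not None),key=lambda x:abs(x[1][5]))[0]
move_to(P(637,-65,110),O(s));rep()
movel(P(637,-65,8));rep()
movel(P(637,40,8),speed=60);rep()
print(movel(P(637,72,8),speed=20,until_force=9));rep("arm")
movel(P(637,20,8));movel(P(560,20,110),speed=200)
boxuv((632,154),"t3");look("scene","s3");boxuv((632,154),cam="scene");rep()
E
```

```text
t 12.9 uv [636.8 -65. ] z 110.0 F [-0.8 -0.1 -0.4] j6 -0.11 open -0.1
 t 13.8 uv [637.6 -65.1] z 8.7 F [-1.3  0.2  0.2] j6 -0.1 open -0.2
 t 15.7 uv [637.   39.9] z 8.0 F [ 0.4 -0.  -0.3] j6 0.06 open 0.1
True
arm t 16.7 uv [636.7  61.4] z 7.7 F [ 0.2 -0.9  1.8] j6 0.09 open 0.3
top box uv [593.6 105.8] size [ 1.2 24.7] yaw vs stop 0.013 z 27.6
scene box uv [643.6 131. ] size [105.9 129.7] yaw vs stop 0.036 z 31.1
 t 18.1 uv [560.   20.1] z 108.9 F [-0.2  0.1 -0.4] j6 0.03 open 0.1
```

View pics/t3.png

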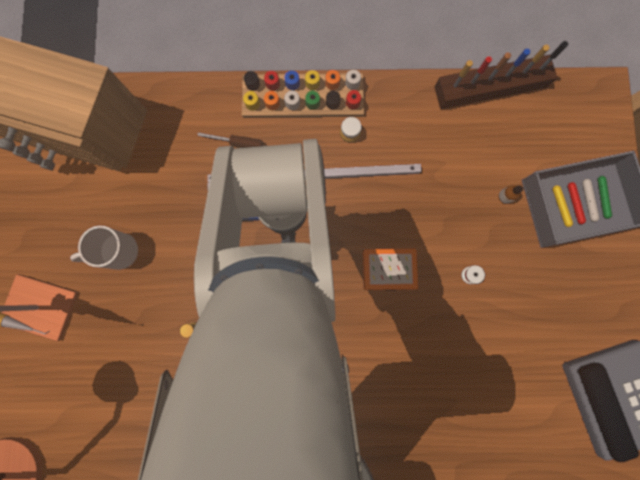

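The stop came at v=61.4 against about 60 predicted. The arm hides the box in the top view, and orange is undisturbed. I'll press lightly toward the rail, then left again, and clear the arm to look.

```bash
python3 -W ignore - <<'E'
from h import *
movel(P(540,128,60),speed=200);movel(P(540,128,8));
print(movel(P(592,128,8),speed=30,until_force=9));rep("fwd")
movel(P(540,128,8));movel(P(540,128,70),speed=200);movel(P(560,20,70),speed=250);movel(P(637,20,70),speed=200);movel(P(637,20,8))
print(movel(P(637,72,8),speed=30,until_force=9));rep("left")
movel(P(637,20,8));movel(P(600,-20,150),speed=200);move_to(P(330,-350,200),O(-np.pi/2+0.0) if solve_ik(P(330,-350,200),O(-np.pi/2)) is not None and abs(solve_ik(P(330,-350,200),O(-np.pi/2))[5])<1.6 else O(np.pi/2))
rep()
boxuv((632,154),"t4");p,d=look("scene","s4");boxuv((632,154),cam="scene")
print(fitstop("top"))
a,b=[cv2.resize(cv2.imread(f"pics/{n}.png")[y:y+130,x:x+170],None,fx=4,fy=4,interpolation=3) for n,y,x in(("t4",140,190),("s4",190,300))]
cv2.imwrite("pics/c4.png",cv2.resize(np.vstack([a,b]),None,fx=.57,fy=.57))
E
```

```text
True
fwd t 20.6 uv [579.5 127.8] z 7.4 F [-0.7  0.3 -0.1] j6 0.21 open 0.1
True
left t 24.4 uv [636.8  61.4] z 7.7 F [ 0.1 -2.2  1.8] j6 0.1 open 0.2
 t 27.3 uv [ 330.7 -349.7] z 199.8 F [-0.9  0.7 -0.6] j6 -0.82 open -0.2
top box uv [636.2 128.5] size [ 89.  114.3] yaw vs stop -0.009 z 29.0
scene box uv [644.2 133.7] size [104.1 127.3] yaw vs stop 0.03 z 31.1
top th 0.0386 long [672.3 679.8 689.  697.5 698.4] short [148.  154.4 194.8 204.2 205.8] 901 244
(np.float32(0.038591698), array([672.53487841, 196.39416219]))
```

View pics/c4.png

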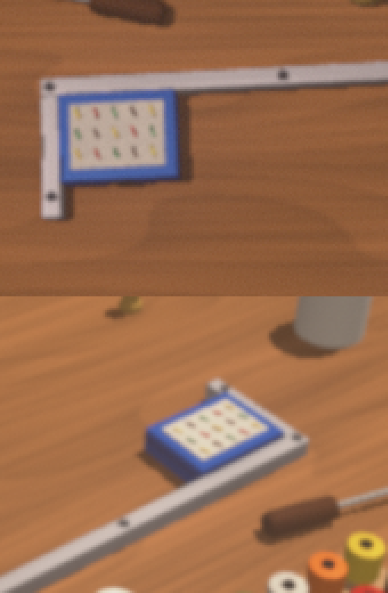

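The crops show the box flat in the corner against both bars. The top fit gives uv (636.2, 128.5) against a home of (636.5, 128.0), with yaw -0.009. I'll check the neighbours, then hand in.

```bash
python3 -W ignore - <<'E'
from h import *
r=blue("top",(473.7,-168.2));print("orange",np.round(r[0][0],1),np.round(r[0][1],1),round(r[0][2],1))
rep();job_done()
E
```

```text
orange [ 473.7 -168.5] [ 87.2 114.8] 1.1
 t 27.6 uv [ 330.5 -349.7] z 199.9 F [-0.4  0.2 -0.4] j6 -0.82 open 0.2
the job is handed in; nothing more can be done
```

The blue box is in the corner of the stop, and the job was handed in at 27.6 s of the 64 s allowed. I pushed it to the long rail with both fingers open, then left to the short arm with the fingers closed. One light press in each direction seated it.

- **Position:** the last top-camera fit put the box within about 0.5 mm of home. Its yaw against the stop was about -0.01 rad, which is within the measuring noise. The second left push stopped at the same place as the first, at v=61.4 mm. The picture crops show the box lying flat against both bars.
- **Orange box and the rest:** the orange box was where it started, within 0.3 mm. I checked the other things only by eye, and the pushes stayed clear of them.
- **Robot:** the fingers finished 200 mm above the bench, touching nothing.
- **Disagreement:** the scene-camera fit was off by several mm and 0.03 rad, and it oversized the box to 104 x 127 mm. I put that down to rail-edge pixels. My refit of the stop at the end, with the box beside it, also shifted the short arm, so I discounted both and relied on the top fit and the contact positions.

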